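Run the length stop out to its end stop

ROBOT

A 6-joint arm with a two-finger parallel gripper is mounted at the origin on the work surface. World frame = base frame: x ahead of the robot, y to its left, z up, the work surface at z = 0. Lengths are in mm, angles in rad, forces in N, time in s.
With the tool pointing down it reaches from about 350 to 975 mm from the base axis. Payload 7.1 kg.
Tool frame: the origin (TCP) lies midway between the tips of the shut fingers; the grasp point (between the pads) lies ctrl.grip_point_offset behind it (ctrl.grip_point_offset is the distance from the TCP to the grasp point, in mm); z points along the fingers, y is the direction in which the jaws open and shut (so a half turn about z gives the same grasp; the last joint's range is limited). The gripper opens to 88 mm and grips with 3 to 60 N. Pads are 20 mm wide; open, the fingers measure 115 mm over their backs; the gripper's body (75 mm by 178 mm) begins 61 mm behind the grasp point.
Start: joints at [1.259, 0.423, 1.63, -0, 1.089, -0.019], TCP at [180.365, 598.392, 202.375] pointing down, gripper open.
Joint ranges: [-3, 3], [-0.9, 2.11], [0.09, 2.58], [-1.31, 4.45], [0.11, 2.69], [-2.54, 2.54]. Speed limits (rad/s): [2.39, 2.39, 3.01, 3.14, 3.14, 3.14].

INTERFACE

Orientations are given as a rotation vector (axis times angle).
In Python, from workcell import telemetry, optics, order, ctrl gives the robot as it stands.
- The arm moves only by the tool move_arm, never from a script. Its argument "motion" is a list of rows, each a list of 3 entries, a list of its own where there are three numbers: the opening, from 0 (shut) to 1 (fully open), then the shift along the tool's x, y, z in units of 100 mm (1.0 is 100 mm), then the turn about the tool's z in units of pi/2 rad (1.0 is pi/2 rad). In form: [[gripper, [x, y, z], twist], ...]. A call has 1 to 5 rows; each row shifts and turns the pose as measured when the row begins, along the tool's axes as they then stand; what a row does not reach is not made up. A row lasts 1/12 s, in which the tool goes at most 41.7 mm and 7.16 degrees, less where a joint would pass 70% of its speed; a pose out of reach is approached as far as the arm can. A call with a number of a shift or a turn outside -1 to 1 is refused whole. A call with a gripper value outside its range is refused whole. The fingers move at their own pace and stop on an object; the grip force is fixed at half the most. Time passes only in rows, so rows that do not move let the fingers close. It gives the time, the measured TCP pose, the force and the opening at its end, in the units of the state.
- telemetry.get_obs(): the state, without advancing time (a new reading comes with each control period).
- optics.get_image(name): name is "scene" or "top" or "wrist"; returns the picture (480x640x3 uint8, red, green, blue); there is no depth.
- optics.camera_info(name): a dict with "mtx" (3x3 intrinsics, pixels), "R" (3x3) and "t" (3): a world point X has camera coordinates R X + t. Camera axes: x right, y down, z forward; pixel columns grow to the right and rows downward; lengths in mm; the calibration is good to about 2 mm. A picture is of the moment at which its call begins: read the wrist's pose just before it. camera_info takes no time and is no camera call; for the wrist camera it gives the pose at the moment of the call.
- order.close_job(): hands the job in, once; it reports no verdict.
Trained networks look in the newest picture that a camera, given by its name, has taken for a name from the list of things; names that differ only in an ending like _2 or _b are one class to them, and where a whole thing is asked for, a point or a joint stands for the part that bears it (a point fixed in the world has none). Each returns a list of dicts, best first, with "confidence" (0 to 1); they miss things now and then, are a little off and sometimes report something else, mostly with a low value. They report only what shows in the picture. A call takes as long as a camera call.
- optics.regions_of(camera, query): "pixels" (480x640 bool, what is visible of it).
- optics.landmark_of(camera, query): "location" ([x, y, z] in mm, in world coordinates, good to about 4 mm: a listed point, or the origin of a listed thing).
The state is a dict: "t": time; "qpos": joint angles; "qvel": joint speeds; "joint_torque": joint torques, N m; "ee_pos": TCP position; "orientation": TCP orientation; "ft_force": force on the tool from outside, world axes, zero at the start; "moment": the same for the moment, N m; "width": finger opening in mm.
Only numpy, scipy, OpenCV 4.12 (cv2) and the standard library are available. Lean on these libraries where they do the work, as an engineer would, in place of code of your own. Each camera call takes 0.05 s, during which the arm holds its last target. There are 200 camera calls.

TASK

On the bar-length gauge, press the lock button on the sliding carriage down with your fingertips and, keeping it held down the whole way, push the carriage along its rods until it is fully home against the tall end stop. Then let the button spring back up so that the carriage is locked there, and move clear. Do not disturb the steel blank, hammer, tin and drift around it.

Things in the scene. Friction and masses are not known exactly. Their poses are not given: they have to be found in the camera images.
- gauge: the bar-length gauge, screwed to the bench at any yaw: dark steel base plate 170 x 400 x 10 mm with two round steel rods along its y axis, a low grey bracket at its -y end, a taller grey end stop (96 mm wide, top 66 mm above the bench) with a round rubber bumper at its +y end, and an open bar trough beside the rods (centred 87 mm towards its +x). Origin on the bench, under the middle of the rods; z up; the carriage slides along its +y axis towards the end stop.
- carriage (a joint): position in m of the aluminium carriage (84 mm across the rods, 70 mm along them, top face 50 mm above the bench) along the gauge's +y: 0 at the low bracket, 0.150 fully home against the bumper. It starts between 0 and 0.05. It is clamped wherever it is (it takes over 20 N to shift) unless the button is down; with the button down it slides with 2 to 4 N and stays where it is left.
- lock_button (a joint): how far the lock button is pressed, in m: 0 up (locked), 0.007 fully down. Sprung: about 3 N to start it, 8 N fully down; its clamp eases as it goes down and is fully free from about 0.0035 on. It springs back up when let go and the carriage locks there.
- button_top (a point): centre of the top face of the lock button, a black ribbed rectangular plate on top of the carriage, 42 mm across the rods and 40 mm along them; when up its top is 59 mm above the bench, 9 mm proud of the carriage. It moves with the carriage and the button. Site axes are the gauge's.
- lip_face (a point): the carriage's upright aluminium lip, which stands beside the button on the end stop side, 56 mm across the rods, 8 mm thick, top 76 mm above the bench (17 mm above the unpressed button): this point is on its face towards the button, 22 mm along +y from the button's centre and 68 mm above the bench. Fingertips pressing the button can push against this face.
- end_stop (a point): centre of the rubber bumper's face on the end stop (110 mm from the gauge's origin along its +y, 30 mm above the bench)
- blank: loose square steel blank 20 x 20 x 90 mm lying in the trough near the -y end, its top 30 mm above the bench; origin at the centre of its underside, y along it. Leave alone.
- hammer: loose hammer lying on the bench to the left or right of the gauge; 0.26 m long, x along the handle towards the head. Leave alone.
- tin: loose closed round steel tin, 64 mm across, 85 mm high, standing on the bench beside the gauge; origin at the centre of its underside. Leave alone.
- drift: loose round tapered steel drift, up to 38 mm across, 70 mm high, standing on the bench beside the gauge; origin at the centre of its underside. Leave alone.

How it is judged:
By the outcome, as a careful person would: the job done as asked, in the order asked, and still so for the second after the job is handed in, with the robot touching nothing.
It also fails if it takes over 38 s, if anything falls off the work surface, if the arm or the gripper's body presses on something with over 40 N, if the wrist force passes 120 N, or if a joint passes its speed limit or range.

## Working session

There is one attempt and no reset: what is moved stays moved. The work goes in short steps, Python scripts to look and compute and a tool call to move; the robot and the scene stay as the last step left them, time stands still between calls to the robot, and variables do not carry over. Pictures are saved under pics/ and viewed, on a budget of 10 in all, crops included, one or two more only if the job needs it, and the job is handed in when it is done.

Besides the shell and the picture viewer there is one more tool, called after "Request:" as name(argument=value, ...), one argument or row to a line, values as JSON. move_arm: Moves the arm, as the interface text tells. Shifts and turns lie within -1 to 1; 1 stands for 100 mm of shift or pi/2 rad of turn. Its arguments: {"type":"object","properties":{"motion":{"type":"array"}},"required":["motion"]}

```bash
mkdir -p pics; ls; python3 - <<'E'
from workcell import telemetry, optics, order, ctrl
import cv2, numpy as np
o=telemetry.get_obs(); print({k:np.round(v,3).tolist() for k,v in o.items()}); print(ctrl.grip_point_offset)
for c in ("top","scene"):
    im=optics.get_image(c); cv2.imwrite(f"pics/{c}1.png",im[...,::-1])
    for q in ("gauge","button_top","lip_face","end_stop","blank","hammer","tin","drift"):
        print(c,q,[(np.round(d["location"],1).tolist(),round(d["confidence"],2)) for d in optics.landmark_of(c,q)[:2]])
E
```

```text
pics
{'t': 0.0, 'qpos': [1.259, 0.424, 1.631, -0.0, 1.089, -0.019], 'qvel': [0.002, 0.0, -0.0, 0.001, 0.002, -0.0], 'joint_torque': [-0.001, -54.461, -27.368, 0.064, 0.023, -0.0], 'ee_pos': [180.189, 597.845, 201.604], 'orientation': [-0.458, -3.108, 0.002], 'ft_force': [0.039, 0.911, 0.208], 'moment': [-0.003, 0.002, 0.021], 'width': 87.782}
18.700000000000003
top gauge [([578.3, -83.1, -3.9], 0.91)]
top button_top [([613.6, -70.4, 59.5], 0.53)]
top lip_face [([595.2, -78.7, 65.6], 0.94)]
top end_stop [([471.1, -117.8, 31.8], 0.61)]
top blank [([677.8, 43.4, 7.7], 0.76), ([472.5, -117.5, 32.4], 0.67)]
top hammer [([553.2, -304.1, 1.6], 0.83)]
top tin [([533.8, 350.9, -2.1], 0.76)]
top drift [([437.4, -224.7, 0.4], 0.69)]
scene gauge [([577.8, -80.7, 0.9], 0.65)]
scene button_top [([614.1, -67.5, 56.1], 0.92), ([552.6, -310.6, 2.2], 0.42)]
scene lip_face [([593.5, -76.3, 69.6], 0.57)]
scene end_stop [([470.3, -116.0, 24.5], 0.63)]
scene blank [([681.7, 47.0, 12.7], 0.79)]
scene hammer [([552.7, -305.6, 0.6], 0.93)]
scene tin [([533.9, 359.2, -2.1], 0.87)]
scene drift [([432.8, -225.7, -1.2], 0.92)]
```

View pics/top1.png

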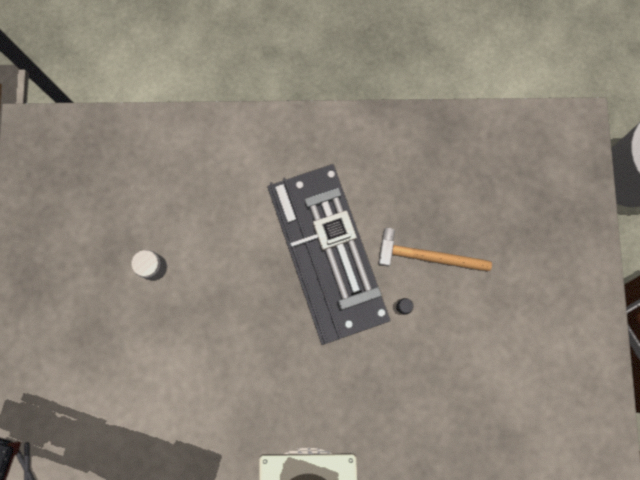

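View pics/scene1.png

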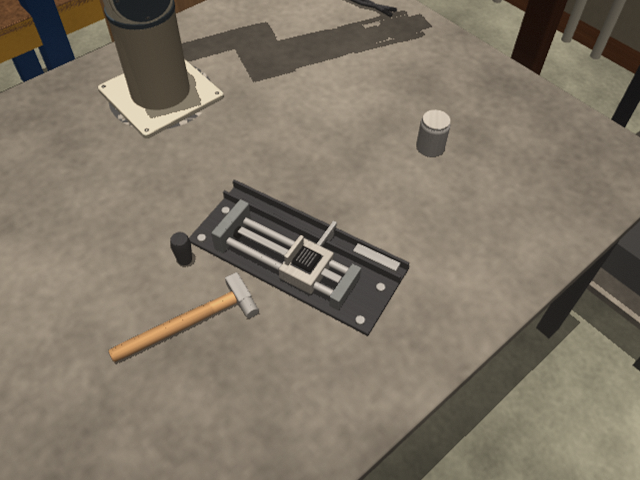

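The top view shows the gauge at (330,255), with the carriage and its black button at (335,230). The lip is on the end-stop side, which faces the robot, and the end stop is at (358,298). The scene view agrees. The hammer, drift, tin and blank are all clear of the carriage's path.

```bash
cat > h.py <<'E'
from workcell import telemetry, optics, order, ctrl
import numpy as np
from scipy.spatial.transform import Rotation as R
YAW=np.radians(198.1)           # gauge +y in world
gy=np.array([np.cos(YAW),np.sin(YAW),0]); gx=np.array([gy[1],-gy[0],0]); O=np.array([578,-82,0.])
def g2w(x,y,z): return O+x*gx+y*gy+[0,0,z]
def w2g(p): d=np.asarray(p)-O; return np.round([d@gx,d@gy,d[2]],1)
def st(target=None):
    o=telemetry.get_obs(); Rt=R.from_rotvec(o["orientation"]).as_matrix()
    yx=np.degrees(np.arctan2(Rt[1,0],Rt[0,0]))
    print("t",round(o["t"],2),"ee",np.round(o["ee_pos"],1),"gauge",w2g(o["ee_pos"]),"toolx yaw",round(yx,2),"twist needed deg",round(-((np.degrees(YAW)-yx+180)%360-180),2),
      "z",np.round(Rt[:,2],3),"F",np.round(o["ft_force"],1),"w",round(o["width"],1),"q",np.round(o["qpos"],2))
    if target is not None:
        print("tool shift mm",np.round(Rt.T@(np.asarray(target)-o["ee_pos"]),1))
    return o
E
python3 - <<'E'
from h import *
for p in ([613.8,-69,58],[594.3,-77.5,68],[470.7,-117,30],[680,45,0]): print(w2g(p))
st(g2w(0,-38,150))
E
```

```text
[  1.2 -38.1  58. ]
[ -0.8 -16.9  68. ]
[1.000e-01 1.129e+02 3.000e+01]
[  89.  -136.4    0. ]
t 0.9 ee [180.4 598.4 202.4] gauge [770.3 166.6 202.4] toolx yaw 163.22 twist needed deg -34.88 z [-0.  0. -1.] F [ 0.9 -0.7  0. ] w 87.9 q [ 1.26  0.42  1.63  0.    1.09 -0.02]
tool shift mm [-608.3 -514.9   52.3]
```

Request:
move_arm(
  motion=[
    [0,[-0.31,-0.26,0],0],
    [0,[-0.31,-0.26,0],0],
    [0,[-0.31,-0.26,0],0],
    [0,[-0.31,-0.26,0],0],
    [0,[-0.31,-0.26,0],0],
  ],
)

```text
t: 1.32
ee_pos: [291.2, 430.7, 201.8]
orientation: [0.442, 3.11, 0.008]
ft_force: [0.7, -0.3, 0.5]
width: 58.2
```

Request:
move_arm(
  motion=[
    [0,[-0.31,-0.26,0],0],
    [0,[-0.31,-0.26,0],0],
    [0,[-0.31,-0.26,0],0],
    [0,[-0.31,-0.26,0],0],
    [0,[-0.31,-0.26,0],0],
  ],
)

```text
t: 1.73
ee_pos: [406.3, 256.6, 202.2]
orientation: [0.438, 3.109, 0.012]
ft_force: [0.6, 0.7, -0.1]
width: 24.7
```

Request:
move_arm(
  motion=[
    [0,[-0.31,-0.26,0],0],
    [0,[-0.31,-0.26,0],0],
    [0,[-0.31,-0.26,0],0],
    [0,[-0.31,-0.26,0],0],
    [0,[0,0,0],0],
  ],
)

```text
t: 2.15
ee_pos: [502.2, 112.7, 203.5]
orientation: [0.444, 3.102, 0.014]
ft_force: [-0.3, -0.1, -1.1]
width: 0.4
```

```bash
python3 -c "
from h import *
st(g2w(0,-38,110))"
```

```text
t 2.15 ee [502.2 112.7 203.5] gauge [208.6  11.5 203.5] toolx yaw 163.7 twist needed deg -34.4 z [ 0.009  0.007 -1.   ] F [-0.3 -0.1 -1.1] w 0.4 q [ 0.19  0.25  1.88  0.01  1.   -1.1 ]
tool shift mm [-158.1 -145.1   93.2]
```

Request:
move_arm(
  motion=[
    [0,[-0.31,-0.27,0],0],
    [0,[-0.31,-0.27,0],0],
    [0,[-0.31,-0.27,0],0],
    [0,[-0.31,-0.27,0],0],
    [0,[-0.2,-0.2,0.1],0],
  ],
)

```text
t: 2.57
ee_pos: [604.5, -49.6, 195.1]
orientation: [0.44, 3.099, 0.017]
ft_force: [0.5, 0.2, 1.0]
width: 0.4
```

Request:
move_arm(
  motion=[
    [0,[0,0,0.1],-0.076],
    [0,[0,0,0.1],-0.076],
    [0,[0,0,0.1],-0.076],
    [0,[0,0,0.1],-0.076],
    [0,[0,0,0.1],-0.076],
  ],
)

```text
t: 2.98
ee_pos: [609.7, -55.3, 143.7]
orientation: [-0.512, 3.081, 0.008]
ft_force: [0.1, 0.2, 0.4]
width: 0.4
```

```bash
python3 - <<'E'
from h import *
import cv2
st(g2w(0,-30,90))
for c in ("wrist","top","scene"):
    im=optics.get_image(c); cv2.imwrite(f"pics/{c}2.png",im[...,::-1])
    for q in ("button_top","lip_face","end_stop"):
        print(c,q,[(w2g(d["location"]),round(d["confidence"],2)) for d in optics.landmark_of(c,q)[:2]])
E
```

```text
t 2.98 ee [609.7 -55.3 143.7] gauge [ 15.5 -38.4 143.7] toolx yaw -161.12 twist needed deg 0.78 z [ 0.017  0.008 -1.   ] F [0.1 0.2 0.4] w 0.4 q [-0.12  0.47  1.71  0.01  0.94 -2.02]
tool shift mm [  9.6 -15.5  53.5]
wrist button_top [(array([  6.4, -36.1,  59.5]), 0.71)]
wrist lip_face [(array([  2. , -17.8,  67.5]), 0.76)]
wrist end_stop [(array([  1.9, 107.8,  31.9]), 0.93)]
top button_top []
top lip_face []
top end_stop []
scene button_top [(array([  2.9, -37.4,  57. ]), 0.56)]
scene lip_face [(array([ -0.2, -12. ,  68.3]), 0.71)]
scene end_stop [(array([ -3.9, 112.8,  22.8]), 0.89), (array([434.3, -93.3,  -2.1]), 0.63)]
```

View pics/wrist2.png

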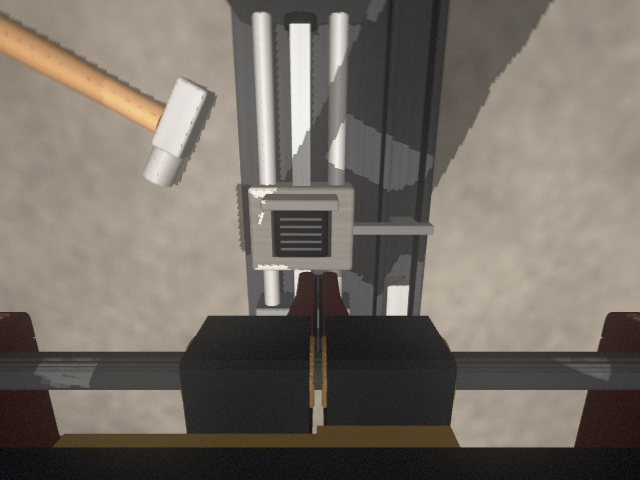

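Request:
move_arm(
  motion=[
    [0,[0.03,-0.14,0.2],0.009],
    [0,[0.03,0,0.2],0],
    [0,[0,0,0.1],0],
    [0,[0,0,0],0],
  ],
)

```text
t: 3.92
ee_pos: [611.6, -70.7, 95.2]
orientation: [-0.477, 3.081, 0.005]
ft_force: [-0.7, 0.1, -0.2]
width: 0.4
```

```bash
python3 - <<'E'
from h import *
import cv2
st(g2w(1.5,-31,65))
for c in ("wrist","scene"):
    im=optics.get_image(c); cv2.imwrite(f"pics/{c}3.png",im[...,::-1])
    for q in ("button_top","lip_face"):
        print(c,q,[(w2g(d["location"]),round(d["confidence"],2)) for d in optics.landmark_of(c,q)[:2]])
E
```

```text
t 3.92 ee [611.6 -70.7  95.2] gauge [  0.3 -35.4  95.2] toolx yaw -162.39 twist needed deg -0.49 z [ 0.023  0.007 -1.   ] F [-0.7  0.1 -0.2] w 0.4 q [-0.14  0.54  1.74  0.01  0.85 -2.03]
tool shift mm [ 5.2  1.2 30.1]
wrist button_top [(array([  1.8, -36.4,  56.6]), 0.72)]
wrist lip_face [(array([  3.2, -19.6,  67.2]), 0.86)]
scene button_top [(array([ -1.2, -37.8,  58. ]), 0.74)]
scene lip_face [(array([ -0.4, -13.3,  69.8]), 0.58), (array([ -1.5, 111.6,  25.2]), 0.15)]
```

The wrist picture shows the shut fingertips at (318,290), lined up with the rods. The button is at (302,235) and the lip beyond it at (300,203), towards the end stop. I'm descending to just above the button.

Request:
move_arm(
  motion=[
    [0,[0.02,0.01,0.2],-0.005],
    [0,[0.02,0,0.09],0],
    [0,[0,0,0],0],
  ],
)

```text
t: 4.47
ee_pos: [612.5, -70.6, 71.3]
orientation: [-0.49, 3.069, 0.0]
ft_force: [-0.3, -0.0, -0.4]
width: 0.6
```

```bash
python3 - <<'E'
from h import *
import cv2
st(g2w(1.5,-30,58))
a=[]
for c in ("wrist","scene"):
    im=optics.get_image(c)
    a.append(im[100:340,160:480] if c=="wrist" else im[190:310,220:380])
cv2.imwrite("pics/c4.png",np.hstack([cv2.resize(x,(400,300),interpolation=cv2.INTER_CUBIC) for x in a])[...,::-1])
E
```

```text
t 4.47 ee [612.5 -70.6  71.3] gauge [  0.1 -36.3  71.3] toolx yaw -161.85 twist needed deg 0.05 z [ 0.033  0.006 -0.999] F [-0.3 -0.  -0.4] w 0.6 q [-0.14  0.57  1.75  0.01  0.79 -2.04]
tool shift mm [ 6.8  1.5 13. ]
```

View pics/c4.png

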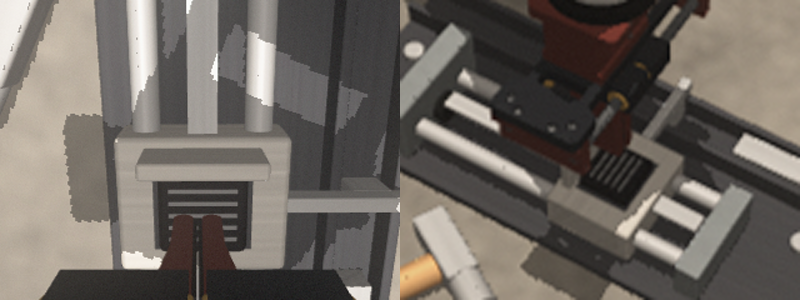

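The crop shows the fingertips above the rear half of the button (about (197,225) in the left half), clear of the lip. The position is right, so I'm going on down.

Request:
move_arm(
  motion=[
    [0,[0.07,0.01,0.06],0],
    [0,[0.05,0,0.04],0],
    [0,[0,0,0],0],
  ],
)

```text
t: 4.82
ee_pos: [602.2, -73.7, 62.9]
orientation: [-0.489, 3.065, -0.001]
ft_force: [0.2, -0.1, -1.3]
width: 0.3
```

```bash
python3 -c "
from h import *
st(g2w(1.5,-29,58))"
```

```text
t 4.82 ee [602.2 -73.7  62.9] gauge [  0.3 -25.5  62.9] toolx yaw -161.85 twist needed deg 0.05 z [ 0.037  0.005 -0.999] F [ 0.2 -0.1 -1.3] w 0.3 q [-0.15  0.57  1.78  0.02  0.76 -2.05]
tool shift mm [-3.3  1.2  5. ]
```

Request:
move_arm(
  motion=[
    [0,[-0.03,0.01,0],0],
    [0,[0,0,0.03],0],
    [0,[0,0,0.02],0],
  ],
)

```text
t: 5.07
ee_pos: [605.1, -72.1, 58.6]
orientation: [-0.488, 3.064, -0.002]
ft_force: [0.5, 0.7, 0.6]
width: 0.2
```

```bash
python3 -c "
from h import *
st(g2w(0.5,-29,53))"
```

```text
t 5.07 ee [605.1 -72.1  58.6] gauge [  1.  -28.9  58.6] toolx yaw -161.89 twist needed deg 0.01 z [ 0.038  0.005 -0.999] F [0.5 0.7 0.6] w 0.2 q [-0.14  0.58  1.77  0.02  0.75 -2.04]
tool shift mm [ 0.1 -0.5  5.6]
```

Request:
move_arm(
  motion=[
    [0,[0,0,0.02],0],
    [0,[0,0,0.02],0],
    [0,[0,0,0.02],0],
  ],
)

```text
t: 5.32
ee_pos: [606.0, -71.9, 52.1]
orientation: [-0.488, 3.063, -0.002]
ft_force: [-0.1, -0.0, 0.7]
width: 0.3
```

```bash
python3 -c "
from h import *
st(g2w(0.5,-29,53))"
```

```text
t 5.32 ee [606.  -71.9  52.1] gauge [  0.9 -29.8  52.1] toolx yaw -161.88 twist needed deg 0.02 z [ 0.039  0.005 -0.999] F [-0.1 -0.   0.7] w 0.3 q [-0.14  0.59  1.78  0.02  0.74 -2.04]
tool shift mm [ 0.7 -0.4 -0.9]
```

```bash
python3 - <<'E'
from h import *
import cv2
st()
a=[]
for c in ("wrist","scene"):
    im=optics.get_image(c)
    print(c,[(w2g(d["location"]),round(d["confidence"],2)) for q in ("button_top","lip_face","end_stop") for d in optics.landmark_of(c,q)[:1]])
    a.append(im[100:340,160:480] if c=="wrist" else im[200:290,270:390])
cv2.imwrite("pics/c5.png",np.hstack([cv2.resize(x,(400,300),interpolation=cv2.INTER_CUBIC) for x in a])[...,::-1])
E
```

```text
t 5.32 ee [606.  -71.9  52.1] gauge [  0.9 -29.8  52.1] toolx yaw -161.88 twist needed deg 0.02 z [ 0.039  0.005 -0.999] F [-0.1 -0.   0.7] w 0.3 q [-0.14  0.59  1.78  0.02  0.74 -2.04]
wrist [(array([  0.4, -20.1,  68.9]), 0.6)]
scene [(array([  0.4, -36.8,  58.2]), 0.59), (array([ -4.6, 111.8,  28.5]), 0.98)]
```

View pics/c5.png

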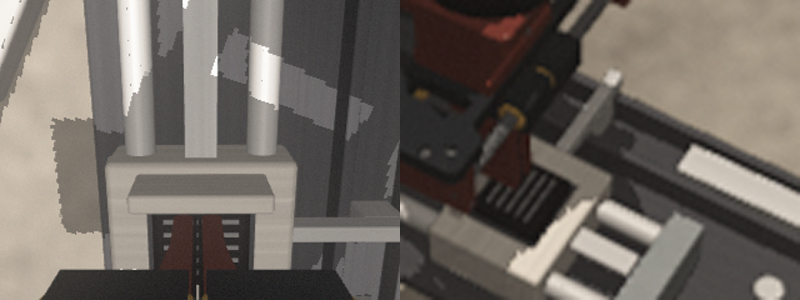

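The fingertips are over the front half of the button, close to the lip ((197,215) in the left half), and the force reading is still about zero. I'll go down in small steps.

```bash
python3 -c "
from h import *
st()"
```

```text
t 5.72 ee [606.  -72.   52.5] gauge [  0.9 -29.7  52.5] toolx yaw -161.88 twist needed deg 0.02 z [ 0.039  0.005 -0.999] F [ 0.7 -0.7 -0.3] w 0.6 q [-0.14  0.59  1.78  0.02  0.74 -2.04]
```

Request:
move_arm(
  motion=[
    [0,[0,0,0.015],0],
    [0,[0,0,0.015],0],
  ],
)

```text
t: 5.88
ee_pos: [606.4, -72.0, 49.8]
orientation: [-0.488, 3.063, -0.003]
ft_force: [0.3, -0.2, -0.4]
width: 0.8
```

```bash
python3 - <<'E'
from h import *
import cv2
o=st(); Rt=R.from_rotvec(o["orientation"]).as_matrix(); print(np.round(o["joint_torque"],1), np.round(o["moment"],2))
def proj(ci,X): p=ci["mtx"]@(ci["R"]@np.asarray(X)+ci["t"]); return p[:2]/p[2]
a=[]
for c in ("wrist","scene"):
    ci=optics.camera_info(c); im=optics.get_image(c)
    for q in ("button_top","lip_face"): print(c,q,[(w2g(d["location"]),round(d["confidence"],2)) for d in optics.landmark_of(c,q)[:1]])
    x0,y0,w,h=(160,100,320,240) if c=="wrist" else (270,205,100,75)
    s=400/w; z=cv2.resize(im[y0:y0+h,x0:x0+w],(400,300),interpolation=cv2.INTER_CUBIC)
    def dot(X,col): u=(proj(ci,X)-[x0,y0])*s; cv2.circle(z,(int(u[0]),int(u[1])),3,col,-1); print(c,np.round(u))
    dot(o["ee_pos"],(255,0,0)); dot(o["ee_pos"]-Rt[:,2]*18.7,(0,255,0)); dot(g2w(0,-38.5,59),(255,255,0)); dot(g2w(0,-16.5,76),(0,255,255))
    a.append(z)
cv2.imwrite("pics/c6.png",np.hstack(a)[...,::-1])
E
```

```text
t 5.88 ee [606.4 -72.   49.8] gauge [  0.7 -30.1  49.8] toolx yaw -161.88 twist needed deg 0.02 z [ 0.04   0.005 -0.999] F [ 0.3 -0.2 -0.4] w 0.8 q [-0.14  0.59  1.78  0.02  0.74 -2.04]
[ -0.  -56.9 -20.   -0.   -0.   -0. ] [ 0.02  0.05 -0.01]
wrist button_top []
wrist lip_face [(array([  4.4, -20.3,  65.7]), 0.63)]
wrist [196. 221.]
wrist [196. 239.]
wrist [195. 248.]
wrist [194. 217.]
scene button_top [(array([ -0.2, -38.7,  57.4]), 0.68)]
scene lip_face [(array([ -1.4, -14.9,  68.2]), 0.77)]
scene [128. 214.]
scene [127. 190.]
scene [143. 212.]
scene [101. 169.]
```

View pics/c6.png

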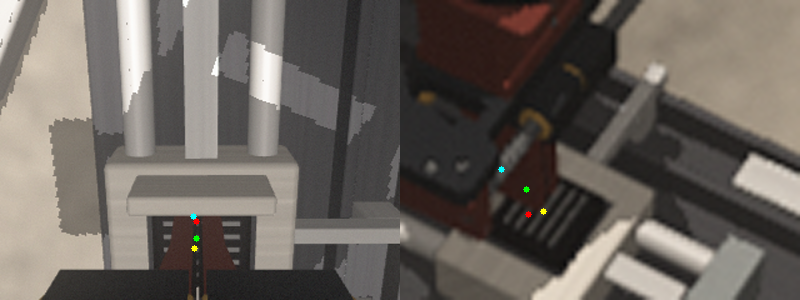

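Request:
move_arm(
  motion=[
    [0,[0,0,0.015],0],
    [0,[0,0,0.015],0],
  ],
)

```text
t: 6.35
ee_pos: [606.8, -72.0, 47.0]
orientation: [-0.488, 3.062, -0.003]
ft_force: [0.0, -0.3, -0.2]
width: 0.6
```

Request:
move_arm(
  motion=[
    [0,[0,0,0.015],0],
    [0,[0,0,0.01],0],
  ],
)

```text
t: 6.52
ee_pos: [606.8, -72.0, 44.1]
orientation: [-0.488, 3.062, -0.003]
ft_force: [-0.7, -0.0, -1.3]
width: 0.9
```

```bash
python3 - <<'E'
from h import *
import cv2
o=st(); Rt=R.from_rotvec(o["orientation"]).as_matrix()
def proj(ci,X): p=ci["mtx"]@(ci["R"]@np.asarray(X)+ci["t"]); return p[:2]/p[2]
ci=optics.camera_info("scene"); im=optics.get_image("scene"); cv2.imwrite("pics/s7raw.png",im[...,::-1])
x0,y0,w,h=270,200,100,75; s=8
z=cv2.resize(im[y0:y0+h,x0:x0+w],(800,600),interpolation=cv2.INTER_CUBIC)
def dot(X,col): u=(proj(ci,X)-[x0,y0])*s; cv2.circle(z,(int(u[0]),int(u[1])),3,col,-1); print(np.round(u))
dot(o["ee_pos"],(255,0,0)); dot(o["ee_pos"]-Rt[:,2]*18.7,(0,255,0))
for a in (-21,21):
    for b in (-20,20): dot(g2w(a,-38.5+b,59),(255,255,0))
cv2.imwrite("pics/c7.png",z[...,::-1])
E
```

```text
t 6.52 ee [606.8 -72.   44.1] gauge [  0.5 -30.5  44.1] toolx yaw -161.88 twist needed deg 0.02 z [ 0.041  0.005 -0.999] F [-0.7 -0.  -1.3] w 0.9 q [-0.14  0.6   1.78  0.02  0.73 -2.04]
[258. 483.]
[255. 435.]
[313. 568.]
[162. 491.]
[409. 436.]
[260. 361.]
```

View pics/c7.png

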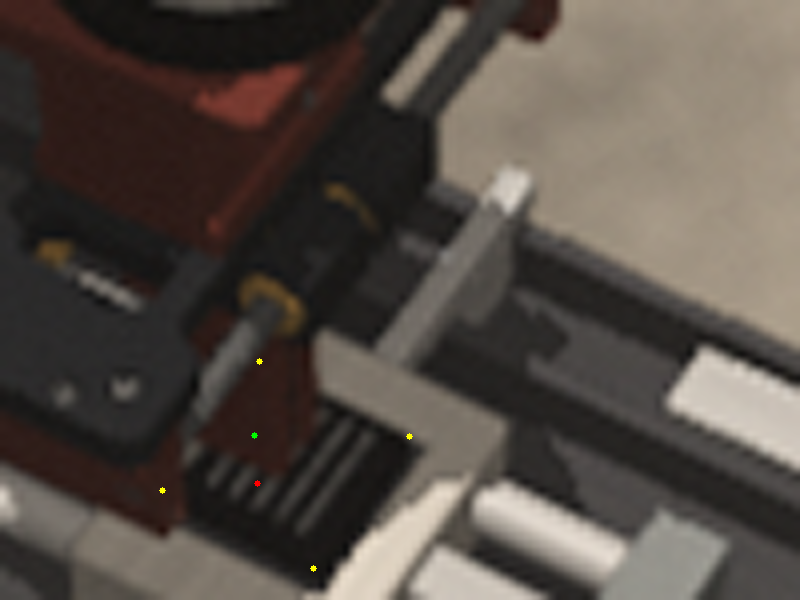

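The finger's lower edge runs from (200,440) to (280,475). It still looks 6–12 mm above the button, so the true tip is higher than the reported TCP. I'll trust the force reading and keep descending in small steps.

Request:
move_arm(
  motion=[
    [0,[0,0,0.015],0],
    [0,[0,0,0.015],0],
  ],
)

```text
t: 6.73
ee_pos: [606.9, -72.0, 40.7]
orientation: [-0.488, 3.062, -0.003]
ft_force: [0.1, 0.2, 0.1]
width: 0.5
```

Request:
move_arm(
  motion=[
    [0,[0,0,0.015],0],
    [0,[0,0,0.01],0],
  ],
)

```text
t: 6.9
ee_pos: [607.0, -72.0, 38.0]
orientation: [-0.488, 3.062, -0.003]
ft_force: [-1.1, -0.0, 2.8]
width: 0.4
```

Request:
move_arm(
  motion=[
    [0,[0,0,0.015],0],
    [0,[0,0,0.005],0],
  ],
)

```text
t: 7.07
ee_pos: [607.0, -72.0, 36.0]
orientation: [-0.488, 3.063, -0.003]
ft_force: [-1.6, -0.2, 4.8]
width: 0.5
```

```bash
python3 -c "
from h import *
st()"
```

```text
t 7.07 ee [607. -72.  36.] gauge [  0.5 -30.7  36. ] toolx yaw -161.88 twist needed deg 0.02 z [ 0.04   0.005 -0.999] F [-1.6 -0.2  4.8] w 0.5 q [-0.14  0.61  1.78  0.02  0.71 -2.04]
```

Request:
move_arm(
  motion=[
    [0,[0,0,0.02],0],
    [0,[0,0,0.015],0],
  ],
)

```text
t: 7.23
ee_pos: [607.1, -72.0, 33.1]
orientation: [-0.488, 3.063, -0.003]
ft_force: [-3.2, 0.5, 7.2]
width: 0.3
```

```bash
python3 -c "
from h import *
st()"
```

```text
t 7.23 ee [607.1 -72.   33.1] gauge [  0.5 -30.8  33.1] toolx yaw -161.88 twist needed deg 0.02 z [ 0.04   0.005 -0.999] F [-3.2  0.5  7.2] w 0.3 q [-0.14  0.62  1.78  0.02  0.71 -2.04]
```

Request:
move_arm(
  motion=[
    [0,[0.04,0,-0.001],0],
    [0,[0.04,0,-0.001],0],
    [0,[0.04,0,-0.001],0],
  ],
)

```text
t: 7.48
ee_pos: [599.9, -74.6, 35.0]
orientation: [-0.486, 3.055, -0.003]
ft_force: [2.1, 3.9, 5.8]
width: 0.6
```

```bash
python3 -c "
from h import *
st()"
```

```text
t 7.48 ee [599.9 -74.6  35. ] gauge [  0.2 -23.1  35. ] toolx yaw -161.92 twist needed deg -0.02 z [ 0.048  0.006 -0.999] F [2.1 3.9 5.8] w 0.6 q [-0.15  0.6   1.8   0.02  0.69 -2.05]
```

Request:
move_arm(
  motion=[
    [0,[0.01,0,0.02],0],
    [0,[0.03,0,0.005],0],
  ],
)

```text
t: 7.65
ee_pos: [598.2, -75.2, 33.9]
orientation: [-0.484, 3.05, -0.003]
ft_force: [1.4, 2.6, 6.1]
width: 0.3
```

```bash
python3 -c "
from h import *
st()"
```

```text
t 7.65 ee [598.2 -75.2  33.9] gauge [  0.2 -21.3  33.9] toolx yaw -161.95 twist needed deg -0.05 z [ 0.053  0.006 -0.999] F [1.4 2.6 6.1] w 0.3 q [-0.15  0.6   1.81  0.02  0.68 -2.06]
```

```bash
cat >> h.py <<'E'
def car():
    for c in ("scene","wrist"):
        optics.get_image(c)
        for q in ("button_top","lip_face"): print(c,q,[(w2g(d["location"]),round(d["confidence"],2)) for d in optics.landmark_of(c,q)[:1]])
    st()
E
python3 -c "
from h import *
car()"
```

```text
scene button_top [(array([ -1.3, -28.6,  50.1]), 0.51)]
scene lip_face [(array([ 0.7, -6.2, 67.7]), 0.8)]
wrist button_top []
wrist lip_face [(array([  3.7, -13. ,  69. ]), 0.76)]
t 7.95 ee [597.7 -75.3  33.9] gauge [  0.2 -20.8  33.9] toolx yaw -161.94 twist needed deg -0.04 z [ 0.052  0.006 -0.999] F [0.3 1.3 6.2] w 0.3 q [-0.15  0.6   1.81  0.02  0.68 -2.06]
```

Request:
move_arm(
  motion=[
    [0,[0.05,0,0.006],0],
    [0,[0.05,0,0.006],0],
    [0,[0.05,0,0.006],0],
  ],
)

```text
t: 8.2
ee_pos: [588.8, -78.8, 34.2]
orientation: [-0.482, 3.041, -0.004]
ft_force: [1.2, 3.1, 5.9]
width: 0.8
```

Request:
move_arm(
  motion=[
    [0,[0.05,0,0.01],0],
    [0,[0.05,0,0.008],0],
    [0,[0.05,0,0.008],0],
    [0,[0.05,0,0.008],0],
  ],
)

```text
t: 8.53
ee_pos: [576.0, -83.4, 33.2]
orientation: [-0.478, 3.028, -0.006]
ft_force: [1.6, 4.8, 7.3]
width: 0.7
```

```bash
python3 -c "
from h import *
st()"
```

```text
t 8.53 ee [576.  -83.4  33.2] gauge [-0.7  2.4 33.2] toolx yaw -162.03 twist needed deg -0.13 z [ 0.075  0.008 -0.997] F [1.6 4.8 7.3] w 0.7 q [-0.18  0.58  1.87  0.04  0.62 -2.09]
```

Request:
move_arm(
  motion=[
    [0,[0.05,0.005,0.006],0],
    [0,[0.05,0.004,0.006],0],
    [0,[0.05,0.003,0.006],0],
    [0,[0.05,0.003,0.006],0],
  ],
)

```text
t: 8.87
ee_pos: [563.4, -87.6, 33.4]
orientation: [-0.475, 3.014, -0.01]
ft_force: [2.1, 3.8, 7.9]
width: -0.1
```

```bash
python3 -c "
from h import *
car()"
```

```text
scene button_top [(array([-0.7,  9.2, 52.9]), 0.77)]
scene lip_face [(array([ 2. , 30.3, 68.5]), 0.94)]
wrist button_top []
wrist lip_face [(array([ 1.2, 27.2, 66.7]), 0.92)]
t 9.17 ee [562.6 -87.8  33.2] gauge [-0.7 16.4 33.2] toolx yaw -162.04 twist needed deg -0.14 z [ 0.088  0.008 -0.996] F [-0.9  1.6  7.4] w 0.0 q [-0.19  0.56  1.91  0.04  0.59 -2.11]
```

Request:
move_arm(
  motion=[
    [0,[0.05,0.003,0.006],0],
    [0,[0.05,0.003,0.005],0],
    [0,[0.05,0.003,0.005],0],
    [0,[0.05,0.003,0.005],0],
  ],
)

```text
t: 9.5
ee_pos: [550.5, -92.1, 33.4]
orientation: [-0.473, 3.002, -0.013]
ft_force: [2.1, 3.7, 7.0]
width: 0.5
```

Request:
move_arm(
  motion=[
    [0,[0.05,0.003,0.006],0],
    [0,[0.05,0.003,0.006],0],
    [0,[0.05,0.003,0.005],0],
    [0,[0.05,0.003,0.005],0],
  ],
)

```text
t: 9.83
ee_pos: [538.1, -96.5, 33.6]
orientation: [-0.469, 2.988, -0.018]
ft_force: [1.0, 3.2, 8.1]
width: 0.0
```

```bash
python3 -c "
from h import *
st()"
```

```text
t 9.83 ee [538.1 -96.5  33.6] gauge [-1.4 42.5 33.6] toolx yaw -162.05 twist needed deg -0.15 z [ 0.117  0.007 -0.993] F [1.  3.2 8.1] w 0.0 q [-0.22  0.53  1.98  0.06  0.52 -2.15]
```

Request:
move_arm(
  motion=[
    [0,[0.05,0.004,0.004],0],
    [0,[0.05,0.004,0.003],0],
    [0,[0.05,0.004,0.003],0],
    [0,[0.05,0.004,0.003],0],
  ],
)

```text
t: 10.17
ee_pos: [525.1, -101.1, 33.8]
orientation: [-0.467, 2.975, -0.023]
ft_force: [2.1, 3.1, 7.1]
width: 0.2
```

```bash
python3 -c "
from h import *
car()"
```

```text
scene button_top [(array([-2.5, 53.5, 51.6]), 0.55)]
scene lip_face [(array([-3. , 73.3, 69.1]), 0.61)]
wrist button_top []
wrist lip_face [(array([ 2.9, 70.6, 67.1]), 0.58)]
t 10.47 ee [ 524.3 -101.2   33.7] gauge [-1.6 57.  33.7] toolx yaw -162.03 twist needed deg -0.13 z [ 0.129  0.005 -0.992] F [-1.9  0.3  8.3] w 0.8 q [-0.23  0.52  2.01  0.07  0.49 -2.18]
```

Request:
move_arm(
  motion=[
    [0,[0.05,0.004,0.004],0],
    [0,[0.05,0.004,0.003],0],
    [0,[0.05,0.004,0.003],0],
    [0,[0.05,0.004,0.003],0],
  ],
)

```text
t: 10.8
ee_pos: [511.9, -105.7, 33.9]
orientation: [-0.465, 2.963, -0.027]
ft_force: [0.9, 3.1, 8.0]
width: 0.4
```

Request:
move_arm(
  motion=[
    [0,[0.04,0.003,0.003],0],
    [0,[0.04,0.003,0.003],0],
  ],
)

```text
t: 10.97
ee_pos: [506.9, -107.5, 34.1]
orientation: [-0.463, 2.958, -0.03]
ft_force: [1.1, 3.6, 8.3]
width: 0.4
```

```bash
python3 -c "
from h import *
car()"
```

```text
scene button_top [(array([-0.3, 68.5, 50.1]), 0.82)]
scene lip_face [(array([ 3.4, 95.7, 67.3]), 0.82)]
wrist button_top []
wrist lip_face []
t 11.27 ee [ 506.4 -107.6   33.9] gauge [-2.1 76.1 33.9] toolx yaw -162.01 twist needed deg -0.11 z [ 0.147  0.003 -0.989] F [-2.   0.4 10. ] w 0.8 q [-0.26  0.5   2.06  0.1   0.44 -2.22]
```

Request:
move_arm(
  motion=[
    [0,[0.04,0.003,0.002],0],
    [0,[0.03,0.003,0.001],0],
  ],
)

```text
t: 11.43
ee_pos: [502.3, -109.1, 34.2]
orientation: [-0.463, 2.954, -0.031]
ft_force: [1.4, 3.0, 3.4]
width: 0.4
```

Request:
move_arm(
  motion=[
    [0,[0.04,0.002,0.002],0],
    [0,[0.03,0.002,0.001],0],
  ],
)

```text
t: 11.6
ee_pos: [502.5, -110.2, 35.1]
orientation: [-0.458, 2.942, -0.035]
ft_force: [9.6, 11.3, -1.4]
width: 0.4
```

Request:
move_arm(
  motion=[
    [0,[0.005,0,0.02],0],
    [0,[0.005,0,0.01],0],
  ],
)

```text
t: 11.77
ee_pos: [504.1, -110.0, 33.4]
orientation: [-0.458, 2.938, -0.036]
ft_force: [-2.9, 3.3, 16.1]
width: 0.5
```

```bash
python3 - <<'E'
from h import *
import cv2
car()
im=optics.get_image("scene"); im2=optics.get_image("wrist")
a=[cv2.resize(im[170:290,200:360],(400,300),interpolation=cv2.INTER_CUBIC),cv2.resize(im2[100:340,160:480],(400,300))]
cv2.imwrite("pics/c8.png",np.hstack(a)[...,::-1])
E
```

```text
scene button_top [(array([-0.7, 73.2, 51.4]), 0.49)]
scene lip_face [(array([ 0.7, 96. , 71.1]), 0.91)]
wrist button_top [(array([ 2.1, 92.2, 68.3]), 0.29)]
wrist lip_face [(array([ 1.2, 94.3, 68.1]), 0.77)]
t 12.07 ee [ 504.  -110.    33.5] gauge [-3.7 79.  33.5] toolx yaw -162.07 twist needed deg -0.17 z [ 0.169  0.002 -0.986] F [-1.   3.7  8.9] w 0.4 q [-0.27  0.49  2.08  0.12  0.41 -2.25]
```

View pics/c8.png

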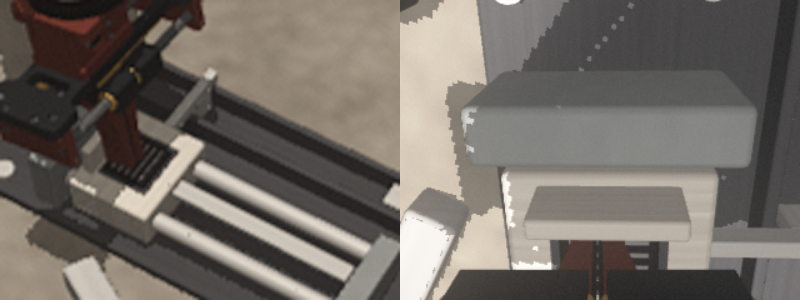

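The carriage sits right up against the end stop: lip at (607,215) and stop at (607,135) in the right half of the crop. I'll push once more with the button firmly down to confirm it is seated.

Request:
move_arm(
  motion=[
    [0,[0.03,0.002,0.006],0],
    [0,[0.03,0.002,0.008],0],
  ],
)

```text
t: 12.33
ee_pos: [503.4, -110.7, 33.7]
orientation: [-0.454, 2.929, -0.038]
ft_force: [10.5, 18.4, 8.5]
width: 0.2
```

```bash
python3 -c "
from h import *
st()"
```

```text
t 12.33 ee [ 503.4 -110.7   33.7] gauge [-4.1 79.8 33.7] toolx yaw -162.13 twist needed deg -0.23 z [ 0.178  0.002 -0.984] F [10.5 18.4  8.5] w 0.2 q [-0.27  0.49  2.09  0.13  0.39 -2.26]
```

Over 15 N resists with the button fully down. Free sliding takes only 2–4 N, so the carriage is on the bumper. Now I'll lift off while keeping light forward contact until it locks.

Request:
move_arm(
  motion=[
    [0,[0,0,-0.03],0],
    [0,[0,0,-0.03],0],
    [0,[-0.005,0,-0.03],0],
  ],
)

```text
t: 12.58
ee_pos: [503.4, -110.0, 43.6]
orientation: [-0.454, 2.927, -0.039]
ft_force: [-0.3, 0.1, -0.3]
width: 0.5
```

```bash
python3 -c "
from h import *
st()"
```

```text
t 12.58 ee [ 503.4 -110.    43.6] gauge [-3.5 79.6 43.6] toolx yaw -162.08 twist needed deg -0.18 z [ 0.181  0.002 -0.984] F [-0.3  0.1 -0.3] w 0.5 q [-0.27  0.47  2.09  0.12  0.41 -2.26]
```

Request:
move_arm(
  motion=[
    [0,[-0.04,0,-0.1],0],
    [0,[-0.06,0,-0.3],0],
    [0,[-0.07,0,-0.4],0],
    [0,[-0.07,0,-0.4],0],
    [0,[0,0,0],0],
  ],
)

```text
t: 13.0
ee_pos: [501.5, -103.2, 168.0]
orientation: [-0.453, 2.935, -0.036]
ft_force: [1.9, 0.4, 0.5]
width: -0.1
```

```bash
python3 - <<'E'
from h import *
import cv2
car()
im=optics.get_image("scene"); im2=optics.get_image("wrist")
for c in ("scene","wrist"): print([(q,w2g(d["location"]),round(d["confidence"],2)) for q in ("end_stop","blank","hammer","tin","drift") for d in optics.landmark_of(c,q)[:1]])
cv2.imwrite("pics/w9.png",im2[...,::-1]); cv2.imwrite("pics/s9.png",im[...,::-1])
cv2.imwrite("pics/c9.png",np.hstack([cv2.resize(im[170:290,200:360],(400,300),interpolation=cv2.INTER_CUBIC),cv2.resize(im2,(400,300))])[...,::-1])
E
```

```text
scene button_top [(array([ 0.4, 73.3, 58. ]), 0.7)]
scene lip_face [(array([ -1.6, 101.3,  68.1]), 0.68)]
wrist button_top [(array([ 2.6, 78.2, 60.1]), 0.61)]
wrist lip_face [(array([ 0.7, 96.7, 64.9]), 0.89)]
t 13.3 ee [ 496.5 -102.   159.7] gauge [  6.3  83.7 159.7] toolx yaw -162.27 twist needed deg -0.37 z [ 0.159  0.006 -0.987] F [-0.3 -0.6 -0.5] w 0.3 q [-0.26  0.25  2.03  0.07  0.71 -2.18]
[('end_stop', array([ -2.2, 109.4,  27.1]), 0.69), ('blank', array([  88.1, -142.2,   12.5]), 0.64), ('hammer', array([-206.5,   92.7,   -0.6]), 0.73), ('tin', array([ 4.358e+02, -9.800e+01,  1.000e-01]), 0.84), ('drift', array([-89.9, 182.1,   1.7]), 0.81)]
[('end_stop', array([  2.9, 107.1,  30.7]), 0.86), ('hammer', array([ 1.7, 92.8, 67. ]), 0.71), ('drift', array([-92.9, 181.3,  -2.1]), 0.68)]
```

View pics/c9.png

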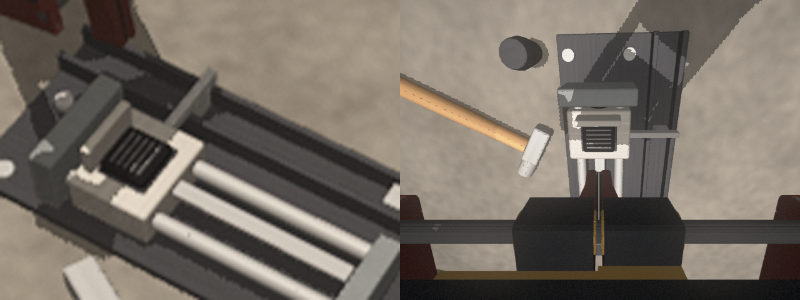

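```bash
python3 -c "
from h import *
st(); print(order.close_job())"
```

```text
t 13.9 ee [ 497.7 -102.2  161.4] gauge [  5.8  82.6 161.4] toolx yaw -162.24 twist needed deg -0.34 z [ 0.162  0.005 -0.987] F [-0.2 -0.1  0.7] w 0.7 q [-0.26  0.24  2.03  0.07  0.71 -2.18]
the job is handed in; nothing more can be done
None
```

I pressed the lock button down with the shut fingertips and pushed the carriage about 113 mm along its rods by the lip, up to the end stop. Then I lifted off so the button sprang up, moved clear and handed the job in at 13.9 s.

**Last checks**
- **Home:** with the button pressed (8.5 N down), about 15 N of push no longer moved the carriage. The cameras put the button centre 73–78 mm along the gauge, where fully home is about 75 mm. They can't tell a fully seated carriage from one 1–2 mm short, so the force is the better evidence.
- **Locked:** the button top reads 58–60 mm above the bench, which is up. I did not push on the carriage to test the lock.
- **Clear:** the tool is about 160 mm up with no force on it.
- **Surroundings:** the hammer, tin, drift and blank are where they started, within camera error.

**What disagreed**
- **Height:** the fingertips touched the button about 20 mm lower on the reported TCP height than expected, so I found contact by force.
- **Tilt:** the tool tilted gradually to about 10 degrees during the push.
- **Button force:** it read between 6 and 10 N for nearly the whole slide. As the carriage met the bumper it fell to 3.4 N and then −1.4 N for a moment, probably from the fingers rubbing on the lip. The height reading suggested the button was still down, and I pressed it fully again before the final push.

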